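# Switch the ball feeder to its other chute and run the balls

### The job

Rock the feeder's seesaw gate over its pivot to its other side (a fingertip pressing the raised end down will do), then push the stop slide open so that all three wooden balls run down the other chute into the tray at its end. Leave the gate tipped that way. Do not pick up or press on the balls, and leave the shoe, tin and brush where they are.

Things in the scene. Friction and masses are not known exactly. Their poses are not given: they have to be found in the camera images.
- feeder: Fixed ball feeder on the bench, 650 mm wide. Origin on the bench top under the gate's pivot; z up, +x away from the robot along the feed gutter, +y to the left along the chutes. The aluminium feed gutter (48 mm wide, 22 mm rails, floor 142 mm high at its lower end) runs from x = 34 to 248 mm and slopes down to the gate by 0.12 rad.
- tray_left (a point): Centre of the inner floor of the left blue open tray (110 x 110 mm inside, floor 5 mm above the bench, side walls 75 mm, outer wall 95 mm), 265 mm left of the pivot. A fixed chute 66 mm wide slopes down into it from the gate's left end.
- tray_right (a point): The same for the right tray, 265 mm right of the pivot, below the right chute.
- gate (a joint): Seesaw gate, an aluminium trough 196 x 60 mm along the feeder's y; pivot 130 mm high. Rad; starts at one of its stops, -0.30 or +0.30. Positive: left (+y) end up, balls roll right; negative: right end up, balls roll left. A 52 mm steel disc over the pivot, on the robot's side, makes it top-heavy: about 1 N on the raised tab tips it; past level it falls over by itself and stays.
- tab_left (a point): Top centre of the gate's left finger tab: flat plate 50 mm (feeder x) by 45 mm (y), 5 mm thick, on the robot's side of the trough, 55 mm before and 100 mm left of the pivot. About 160 mm above the bench when up, 100 mm when down. Nothing is above it; the weight beside it reaches 210 mm high, within 45 mm of the middle.
- tab_right (a point): The same on the right: top centre of the tab 100 mm to the right of the pivot.
- stop (a joint): Steel stop slide across the feed gutter at feeder x = 90 mm, in m: near 0 closed (holds the balls back), 0.055 fully open. It opens by sliding to the feeder's +y (left), with about 1 N of friction, and stays where it is left. The balls pass once it is beyond about 0.045.
- stop_fin (a point): Middle of the top edge of the upright fin on the stop slide, 256 mm above the bench. The fin is a plate 34 mm along the feeder's x, 6 mm thick along y, from 186 to 256 mm above the bench: push on its right (-y) face towards +y. Beside it the gutter rails are below 175 mm and the balls' tops below 200 mm.
- ball1_center (a point): Centre of wooden ball 1 of 3 (36 mm diameter, about 18 g); they wait in a row in the feed gutter, ball 1 next to the stop.
- ball2_center (a point): Centre of wooden ball 2 of 3 (36 mm diameter, about 18 g); they wait in a row in the feed gutter, ball 1 next to the stop.
- ball3_center (a point): Centre of wooden ball 3 of 3 (36 mm diameter, about 18 g); they wait in a row in the feed gutter, ball 1 next to the stop.
- shoe: Bystander: black shoe on a white last, 230 mm long, 80 mm wide, 117 mm high, between the robot and the left tray; origin under its middle, x to the toe.
- tin: Bystander: closed flat tin, 72 mm diameter, 26 mm high, left of the feed gutter; origin at the centre of its underside.
- brush: Bystander: brush lying on the bench, to the right of the feed gutter; origin at its underside, handle along its -x.
Not all that is in view belongs to the job. Leave any black or turquoise look-alike of the part that bears ball1_center alone.

How it is judged:
On the way, in this order (a step that is already met when the one before it is completed fails the run):
1. the gate is rocked over to its other stop while the stop slide is still closed (distance of tab_left from where it was at the start of the episode above 0.032 m and (value of joint gate above 0.25 rad or value of joint gate below -0.25 rad) and value of joint stop below 0.015 m), for 0.2 s.
2. the stop slide is pushed open (value of joint stop above 0.04 m and distance of tab_left from where it was at the start of the episode above 0.032 m and (value of joint gate above 0.25 rad or value of joint gate below -0.25 rad)), for 0.1 s.
At the end, for the whole second after the job is handed in: The gate rests at the stop opposite to where it started (beyond 0.25 rad), and all three balls lie in the tray at the end of the chute on the gate's low side (centres inside the tray and less than 75 mm above, below the tray's rim the bench) (distance of tab_left from where it was at the start of the episode above 0.032 m and ((value of joint gate above 0.25 rad and x of ball1_center in the frame of feeder between -0.055 and 0.055 m and z of each of ball1_center, ball2_center, ball3_center in the frame of feeder below 0.075 m and y of ball1_center in the frame of feeder between -0.32 and -0.21 m and x of ball2_center in the frame of feeder between -0.055 and 0.055 m and y of ball2_center in the frame of feeder between -0.32 and -0.21 m and x of ball3_center in the frame of feeder between -0.055 and 0.055 m and y of ball3_center in the frame of feeder between -0.32 and -0.21 m) or (value of joint gate below -0.25 rad and x of ball1_center in the frame of feeder between -0.055 and 0.055 m and z of each of ball1_center, ball2_center, ball3_center in the frame of feeder below 0.075 m and y of ball1_center in the frame of feeder between 0.21 and 0.32 m and x of ball2_center in the frame of feeder between -0.055 and 0.055 m and y of ball2_center in the frame of feeder between 0.21 and 0.32 m and x of ball3_center in the frame of feeder between -0.055 and 0.055 m and y of ball3_center in the frame of feeder between 0.21 and 0.32 m))); the robot touches nothing.
It fails at once if a ball is lifted or carried (its centre more than 225 mm above the bench) (height (world z) of any of ball1_center, ball2_center, ball3_center above 0.225 m).
It fails at once if a ball is gripped or pressed by the fingers (more than 3 N) (contact force between the fingers and ball1 above 3 N or contact force between the fingers and ball2 above 3 N or contact force between the fingers and ball3 above 3 N).
It fails at once if the shoe, tin or brush is moved by more than 30 mm (distance of any of shoe, tin, brush from where it was at the start of the episode above 0.03 m).
It also fails if it takes over 45 s, if anything falls off the work surface, if the arm or the gripper's body presses on something with over 40 N, if the wrist force passes 120 N, or if a joint passes its speed limit or range.

### The arm

A 6-joint arm with a two-finger parallel gripper is mounted at the origin on the work surface. World frame = base frame: x ahead of the robot, y to its left, z up, the work surface at z = 0. Lengths are in m, angles in rad, forces in N, time in s.
With the tool pointing down it reaches from about 0.3 to 0.85 m from the base axis. Payload 5.4 kg.
Tool frame: the origin (TCP) lies at the very end of the fingers, on their centre line; the grasp point (between the pads) lies 19 mm behind it; y points along the fingers, z is the direction in which the jaws open and shut, and the axes are right-handed (so a half turn about y gives the same grasp; the last joint's range is limited). The gripper opens to 85 mm and grips with 20 to 120 N. Pads are 22 mm wide; open, the fingers measure 114 mm over their backs; the gripper's body (76 mm by 85 mm) begins 54 mm behind the grasp point. The pads swing forward as they close: fully open they stand 13 mm farther back than shut.
Start: joints at [-1.397, 0.158, 1.597, -0, 1.386, -0.21], TCP at [0.215, -0.533, 0.231] pointing down, gripper open.
Joint ranges: [-2.91, 2.91], [-0.94, 2.29], [0.18, 2.7], [-1.29, 4.43], [0.17, 2.64], [-3, 3]. Speed limits (rad/s): [2.57, 2.57, 3.14, 3.14, 3.14, 3.14].

### API

Orientations are given as a unit quaternion [x, y, z, w].
In Python, from cell import bot gives the robot as it stands. Calls block until the motion is done:
- bot.goto(position, orientation): joint-space move of the TCP to a pose.
- bot.move_linear(position, ori=None, vel=0.15, contact_N=None): straight line of the TCP; ori=None keeps the orientation; vel is the mean speed in m/s. With contact_N (N) it stops when the force on the tool has changed by that much, and returns True; else False.
- bot.move_joints(angles): joint-space move.
- bot.gripper_to(opening, f_grip=None): opening from 0.0 (shut) to 1.0 (fully open); f_grip is the grip in N (None keeps the last); returns when the fingers have stopped.
- bot.pause(seconds).
- bot.ik(position, orientation): joint angles nearest the present ones, or None.
- bot.state(): the state.
- bot.capture(name): name is "scene" or "top" or "wrist"; returns a dict with "frame" (400x640x3 uint8, red, green, blue), "range_z" (400x640 float32, m along the optical axis (not along the pixel's ray), 0 where there is no reading), "fx", "fy", "cx", "cy" (pixels), "R" (3x3) and "t" (3): a world point X has camera coordinates R X + t; the wrist camera has in their place "tool_from_camera" (4x4, takes a point from camera to tool coordinates, whose origin is the TCP and whose axes are the tool frame's). Camera axes: x right, y down, z forward; pixel columns grow to the right and rows downward; lengths in m; the calibration is good to about 2 mm. A picture is of the moment at which its call begins: read the wrist's pose just before it.
A pose or a line that the arm cannot do raises bot.MotionError and nothing moves.
- bot.finish_job(): hands the job in, once; it reports no verdict.
The state is a dict: "time": time; "joints": joint angles; "joint_vel": joint speeds; "joint_torque": joint torques, N m; "ee_pos": TCP position; "tool_rot": TCP orientation; "ft_force": force on the tool from outside, world axes, zero at the start; "ft_torque": the same for the moment, N m; "finger_gap": opening from 0.0 (shut) to 1.0 (fully open).
Only numpy, scipy, OpenCV 4.12 (cv2) and the standard library are available. Lean on these libraries where they do the work, as an engineer would, in place of code of your own. Each camera call takes 0.05 s, during which the arm holds its last target.

## Working session

There is one attempt and no reset: what is moved stays moved. The work goes in short steps, each a Python script; the robot and the scene stay as the last script left them, time stands still between calls to the robot, and variables do not carry over. Pictures are saved under pics/ and viewed, and the job is handed in when it is done.

```bash
ls; mkdir -p pics; python3 - <<'E'
from cell import bot
import cv2,numpy as np,pickle
for n in ("scene","top"):
    c=bot.capture(n); cv2.imwrite(f"pics/{n}0.png",c["frame"][:,:,::-1]); pickle.dump(c,open(f"{n}0.pkl","wb"))
    print(n,c["fx"],c["cx"],c["R"],c["t"])
s=bot.state();print(s)
E
```

```text
pics
scene 417.2230976009732 312.34751975212566 [[ 8.61657326e-02  9.96280571e-01  7.00499784e-04]
 [ 6.95137144e-01 -5.96169035e-02 -7.16400848e-01]
 [-7.13694484e-01  6.22161474e-02 -6.97688565e-01]] [-0.09916945 -0.2931459   1.49395082]
top 450.75882100015434 320.86764278482264 [[ 0.03200151 -0.9994864   0.00168293]
 [-0.97858696 -0.03167481 -0.20338206]
 [ 0.20333091  0.00486164 -0.97909801]] [0.01650662 0.60764295 1.36000991]
{'time': 0.1, 'joints': array([-1.39708224e+00,  1.58995762e-01,  1.59812478e+00,  1.44026988e-05,
        1.38620361e+00, -2.10105111e-01]), 'joint_vel': array([ 5.80986457e-04, -1.63477505e-03, -4.26063949e-03, -9.76617583e-04,
        8.79928915e-05, -6.37829283e-04]), 'joint_torque': array([-1.81139301e-03, -3.96992397e+01, -3.32335782e+01, -4.01596299e-04,
        4.29477674e-03,  3.68436315e-05]), 'ee_pos': array([ 0.2152019 , -0.53261853,  0.23040064]), 'tool_rot': array([-0.13485204,  0.69473748, -0.69351351,  0.13488432]), 'ft_force': array([ 0.11023215, -0.13187589, -0.60923341]), 'ft_torque': array([ 0.00673892,  0.03080296, -0.00522983]), 'finger_gap': 1.000827960885829}
```

View pics/scene0.png

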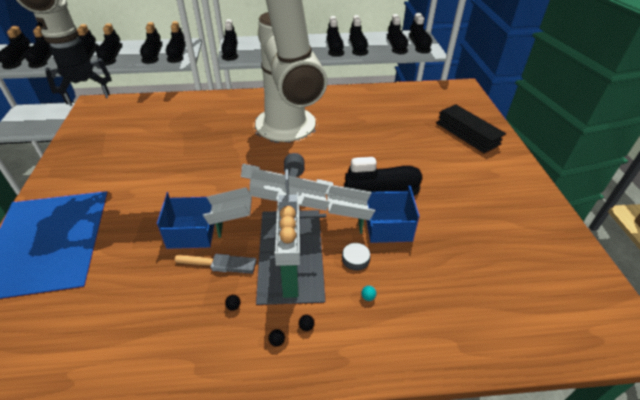

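View pics/top0.png

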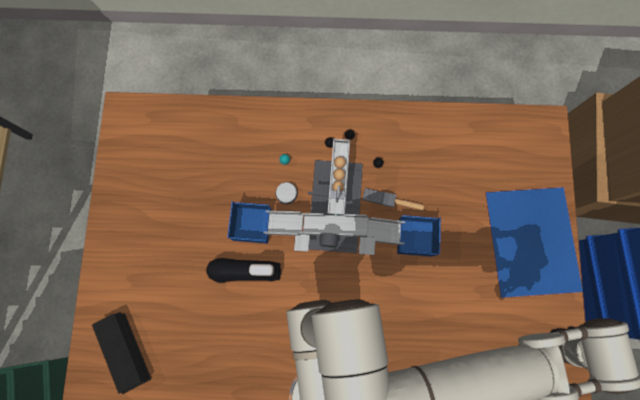

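The scene view shows the gate's image-left end (robot's right) high at about (245,172). The top view shows the trays at (250,222) and (418,236), the balls at (340,162–186), and tabs at about (302,243) and (367,246). Next I measure these points with depth.

```bash
cat > h.py <<'E'
import numpy as np,cv2,pickle
def cloud(c):
    z=c["range_z"].astype(float); v,u=np.mgrid[:z.shape[0],:z.shape[1]]
    P=np.stack([(u-c["cx"])/c["fx"]*z,(v-c["cy"])/c["fy"]*z,z],-1)
    W=(P-c["t"])@c["R"]; W[z==0]=np.nan
    return W
E
python3 - <<'E'
from h import *
for n in("scene","top"):
    c=pickle.load(open(n+"0.pkl","rb")); W=cloud(c); f=c["frame"]
    hsv=cv2.cvtColor(f,cv2.COLOR_RGB2HSV)
    near=(W[...,0]>.3)&(W[...,0]<.9)&(abs(W[...,1])<.42)
    m=(cv2.inRange(hsv,(100,120,40),(125,255,255))>0)&near&(W[...,2]>.0)
    k,l,st,ce=cv2.connectedComponentsWithStats(m.astype(np.uint8))
    for i in range(1,k):
        if st[i,4]>100:
            p=W[l==i]; print(n,"blue",st[i],p.min(0).round(3),p.max(0).round(3))
    m=(cv2.inRange(hsv,(8,80,120),(22,255,255))>0)&near&(W[...,2]>.14)
    k,l,st,ce=cv2.connectedComponentsWithStats(m.astype(np.uint8))
    for i in range(1,k):
        if st[i,4]>20:
            p=W[l==i]; print(n,"ball",st[i],ce[i],p.mean(0).round(3),p.max(0).round(3))
    b=np.zeros((*W.shape[:2],3),np.uint8)
    zz=np.nan_to_num(W[...,2]); h=cv2.applyColorMap(np.clip(zz/.28*255,0,255).astype(np.uint8),cv2.COLORMAP_JET)
    x0,y0=(190,110) if n=="top" else (140,120)
    w=290;hh=200
    cv2.imwrite(f"pics/{n}_h.png",np.vstack([cv2.resize(f[y0:y0+hh-60,x0:x0+w,::-1],None,fx=2,fy=2,interpolation=0),cv2.resize(h[y0:y0+hh-60,x0:x0+w],None,fx=2,fy=2,interpolation=0)]))
c=pickle.load(open("top0.pkl","rb"));W=cloud(c)
for v in range(226,254,3): print(v,[(u,*(W[v,u]*1000).round().astype(int)) for u in range(296,380,8)])
E
```

```text
scene blue [ 368  185   51   57 2302] [0.389 0.201 0.   ] [0.587 0.361 0.098]
scene blue [ 157  196   56   52 2328] [ 0.44  -0.328  0.001] [ 0.561 -0.212  0.097]
scene ball [280 206  16  37 501] [287.20958084 224.08782435] [ 0.668 -0.012  0.185] [0.713 0.007 0.198]
top blue [ 228  203   43   40 1294] [0.464 0.199 0.   ] [0.582 0.315 0.094]
top blue [ 398  216   42   40 1352] [ 0.439 -0.329  0.   ] [ 0.557 -0.211  0.098]
top ball [333 157  12  33 262] [338.62977099 172.35496183] [ 0.659 -0.014  0.186] [0.708 0.002 0.201]
226 [(296, np.int64(512), np.int64(109), np.int64(89)), (304, np.int64(510), np.int64(84), np.int64(103)), (312, np.int64(510), np.int64(60), np.int64(111)), (320, np.int64(510), np.int64(36), np.int64(116)), (328, np.int64(510), np.int64(12), np.int64(120)), (336, np.int64(510), np.int64(-12), np.int64(128)), (344, np.int64(509), np.int64(-35), np.int64(139)), (352, np.int64(509), np.int64(-58), np.int64(148)), (360, np.int64(509), np.int64(-81), np.int64(150)), (368, np.int64(519), np.int64(-111), np.int64(88)), (376, np.int64(521), np.int64(-136), np.int64(82))]
22
[... 4509 characters left out ...]
64(-104), np.int64(163)), (376, np.int64(455), np.int64(-147), np.int64(-2))]
253 [(296, np.int64(437), np.int64(110), np.int64(0)), (304, np.int64(438), np.int64(85), np.int64(-8)), (312, np.int64(439), np.int64(59), np.int64(-5)), (320, np.int64(440), np.int64(33), np.int64(-3)), (328, np.int64(440), np.int64(8), np.int64(-1)), (336, np.int64(441), np.int64(-18), np.int64(-1)), (344, np.int64(442), np.int64(-44), np.int64(3)), (352, np.int64(443), np.int64(-70), np.int64(-2)), (360, np.int64(430), np.int64(-82), np.int64(154)), (368, np.int64(430), np.int64(-104), np.int64(162)), (376, np.int64(445), np.int64(-146), np.int64(3))]<stdin>:22: RuntimeWarning: invalid value encountered in cast
```

```bash
python3 - <<'E'
from h import *
a=cv2.imread("pics/top_h.png");print(a.shape)
E
```

```text
(560, 580, 3)
```

View pics/top_h.png

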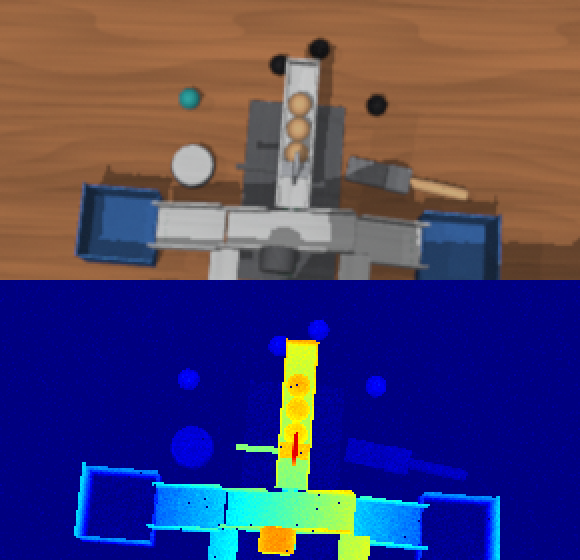

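View pics/scene_h.png

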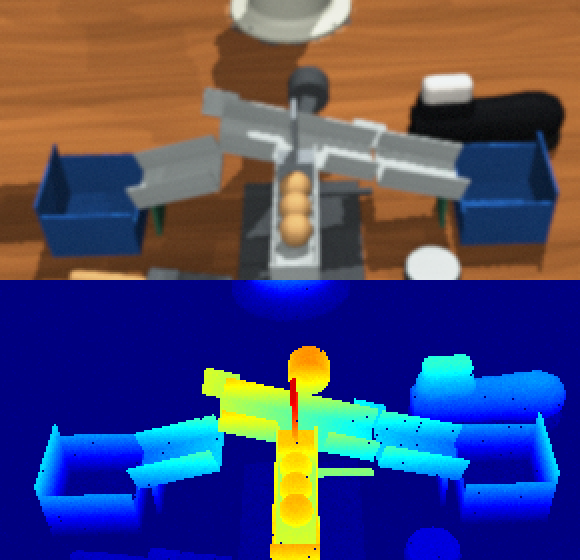

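```bash
python3 - <<'E'
from h import *
A=np.array([.5235,.2575]);B=np.array([.498,-.270]);
P=(A+B)/2; ey=(A-B)/np.linalg.norm(A-B); ex=np.array([ey[1],-ey[0]]); print("pivot",P,"yaw",np.arctan2(ex[1],ex[0]),np.linalg.norm(A-B))
for n in("scene","top"):
    W=cloud(pickle.load(open(n+"0.pkl","rb"))); 
    d=W[...,:2]-P; F=np.stack([d@ex,d@ey,W[...,2]],-1)
    def rep(s,m):
        p=F[m]; q=W[m]; print(n,s,len(p),"F med",np.median(p,0).round(3),p.min(0).round(3),p.max(0).round(3),"W med",np.median(q,0).round(3))
    rep("fin",(F[...,2]>.205)&(F[...,0]>.05)&(F[...,0]<.13)&(abs(F[...,1])<.08))
    rep("fin+up",(F[...,2]>.235)&(F[...,0]>.05)&(F[...,0]<.13)&(abs(F[...,1])<.08))
    rep("tabR",(F[...,2]>.14)&(F[...,2]<.18)&(F[...,0]<-.035)&(F[...,0]>-.12)&(F[...,1]<-.06)&(F[...,1]>-.16))
    rep("disc",(F[...,2]>.175)&(F[...,0]<-.02)&(F[...,0]>-.12)&(abs(F[...,1])<.06))
    rep("gutter",(F[...,2]>.14)&(F[...,0]>.12)&(F[...,0]<.26)&(abs(F[...,1])<.06))
    rep("lever",(F[...,2]>.1)&(F[...,0]>.06)&(F[...,0]<.12)&(F[...,1]>.03)&(F[...,1]<.12))
E
```

```text
pivot [ 0.51075 -0.00625] yaw -0.04830362913626279 0.5281159910474214
scene fin 88 F med [0.09  0.002 0.242] [ 0.059 -0.001  0.205] [0.095 0.005 0.259] W med [ 0.601 -0.008  0.242]
scene fin+up 54 F med [0.084 0.002 0.254] [ 0.059 -0.001  0.235] [0.094 0.005 0.259] W med [ 0.595 -0.008  0.254]
scene tabR 139 F med [-0.06  -0.101  0.162] [-0.08  -0.116  0.151] [-0.035 -0.073  0.167] W med [ 0.446 -0.103  0.162]
scene disc 348 F med [-0.034  0.017  0.195] [-0.066 -0.059  0.175] [-0.024  0.043  0.207] W med [0.477 0.013 0.195]
scene gutter 1151 F med [0.195 0.002 0.18 ] [ 0.12  -0.022  0.152] [0.252 0.026 0.2  ] W med [ 0.705 -0.014  0.18 ]
scene lever 104 F med [0.093 0.059 0.142] [0.086 0.031 0.136] [0.098 0.089 0.145] W med [0.607 0.049 0.142]
top fin 37 F med [0.069 0.001 0.253] [ 0.058 -0.002  0.209] [0.091 0.003 0.257] W med [ 0.58  -0.009  0.253]
top fin+up 30 F med [0.07  0.001 0.253] [ 0.058 -0.002  0.237] [0.091 0.003 0.257] W med [ 0.581 -0.009  0.253]
top tabR 242 F med [-0.057 -0.096  0.158] [-0.08  -0.118  0.147] [-0.035 -0.075  0.169] W med [ 0.45  -0.099  0.158]
top disc 243 F med [-0.05   0.015  0.2  ] [-0.068 -0.057  0.177] [-0.027  0.041  0.211] W med [0.461 0.011 0.2  ]
top gutter 712 F med [0.182 0.    0.174] [ 0.12  -0.024  0.149] [0.247 0.024 0.201] W med [ 0.693 -0.015  0.174]
top lever 59 F med [0.09  0.058 0.142] [0.085 0.031 0.135] [0.094 0.085 0.148] W med [0.603 0.048 0.142]
```

Geometry agrees with the spec: the trays are 528 mm apart, the pivot is at (0.511,-0.006) with yaw -0.048, and the right tab is up at z≈0.160. So the gate is at its negative stop. I'll press the right tab with shut fingers.

```bash
cat >> h.py <<'E'
from scipy.spatial.transform import Rotation as Ro
P=np.array([.51075,-.00625]); yaw=-.0483
ex=np.array([np.cos(yaw),np.sin(yaw)]); ey=np.array([-ex[1],ex[0]])
def w(x,y,z): return np.array([*(P+x*ex+y*ey),z])
def quat(s):
    Y=np.array([0,0,-1.]); Z=np.array([*(s*ex),0]); return Ro.from_matrix(np.c_[np.cross(Y,Z),Y,Z]).as_quat()
E
python3 - <<'E'
from h import *
from cell import bot
bot.gripper_to(0.0)
q0=bot.state()["joints"]
c=[]
for s in(1,-1):
    j=[bot.ik(w(-.062,-.108,.25),quat(s)),bot.ik(w(.075,-.06,.22),quat(s))]
    print(s,j); 
    if all(a is not None for a in j): c.append((np.abs(j[0]-q0).max(),s))
s=min(c)[1]; q=quat(s); print(s)
open("s.txt","w").write(str(s))
p=bot.state()["ee_pos"]; bot.move_linear(p+[0,0,.07])
bot.goto(w(-.062,-.108,.25),q)
st=bot.state();print(st["time"],st["ee_pos"],st["ft_force"],st["finger_gap"])
k=bot.capture("top");cv2.imwrite("pics/top1.png",k["frame"][110:310,190:490,::-1].repeat(2,0).repeat(2,1))
k=bot.capture("scene");cv2.imwrite("pics/scene1.png",k["frame"][90:290,140:440,::-1].repeat(2,0).repeat(2,1))
E
```

```text
1 [array([-5.10746170e-01, -1.70121013e-01,  1.88695891e+00, -4.44089210e-16,
        1.42475476e+00, -4.62446170e-01]), array([-3.24938883e-01,  1.97238402e-01,  1.57545212e+00, -4.44089210e-16,
        1.36890213e+00, -2.76638883e-01])]
-1 [array([-5.10746170e-01, -1.70121013e-01,  1.88695891e+00, -4.44089210e-16,
        1.42475476e+00,  2.67914648e+00]), array([-3.24938883e-01,  1.97238402e-01,  1.57545212e+00, -4.44089210e-16,
        1.36890213e+00,  2.86495377e+00])]
1
3.2417 [ 0.44368214 -0.11197263  0.25016025] [-0.38234479 -0.11475476 -0.02659153] 0.002165240922170677
```

View pics/scene1.png

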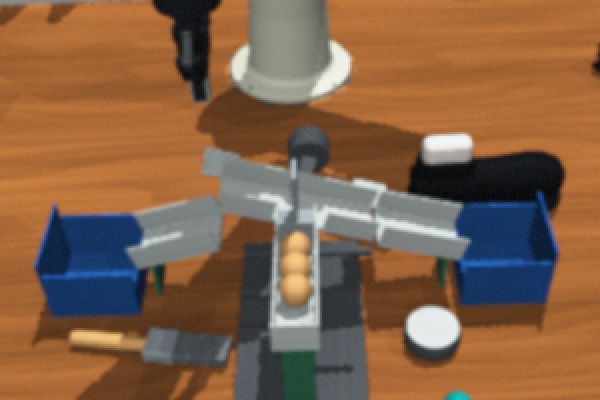

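```bash
python3 - <<'E'
from h import *
from cell import bot
q=quat(int(open("s.txt").read()))
print(bot.move_linear(w(-.062,-.108,.165),q,vel=.06,contact_N=15), bot.state()["ft_force"])
for z in(.15,.135,.122,.114):
    h=bot.move_linear(w(-.062,-.108,z),q,vel=.05,contact_N=12); s=bot.state(); print(z,h,s["ee_pos"].round(4),s["ft_force"].round(2))
    if h: break
bot.pause(.4)
bot.move_linear(w(-.062,-.108,.25),q,vel=.15)
print(bot.state()["time"])
k=bot.capture("top");cv2.imwrite("pics/top2.png",k["frame"][110:310,190:490,::-1].repeat(2,0).repeat(2,1))
k=bot.capture("scene");pickle.dump(k,open("scene2.pkl","wb"));cv2.imwrite("pics/scene2.png",k["frame"][90:290,140:440,::-1].repeat(2,0).repeat(2,1))
E
```

```text
False [-0.82261432 -0.49763427 -0.07605502]
0.15 False [ 0.4433 -0.1109  0.1494] [-0.96  0.12  1.04]
0.135 False [ 0.4433 -0.111   0.1345] [-0.09  0.12 -0.21]
0.122 False [ 0.4433 -0.111   0.1215] [-0.14  0.43  0.13]
0.114 False [ 0.4433 -0.1109  0.1135] [-0.14 -0.33 -0.58]
7.9833
```

View pics/scene2.png

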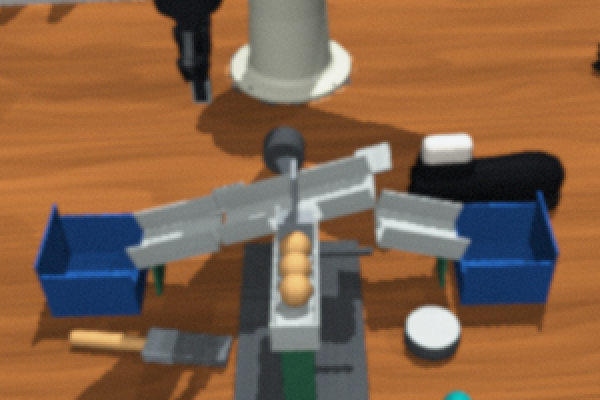

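The gate has tipped: the disc moved to (284,150) and the left end is up at (375,160). The balls are still held behind the stop. Now I push the fin.

```bash
python3 - <<'E'
from h import *
from cell import bot
q=quat(int(open("s.txt").read()))
bot.move_linear(w(-.062,-.108,.30),q)
bot.goto(w(.075,-.06,.30),q)
bot.move_linear(w(.075,-.06,.222),q,vel=.12)
f0=bot.state()["ft_force"]
for y in(-.02,0,.02,.034,.041):
    h=bot.move_linear(w(.075,y,.222),q,vel=.06,contact_N=12); s=bot.state(); print(y,h,s["ee_pos"].round(4),(s["ft_force"]-f0).round(2))
    if h: break
k=bot.capture("scene");W=cloud(k);d=W[...,:2]-P;F=np.stack([d@ex,d@ey,W[...,2]],-1)
cv2.imwrite("pics/scene3.png",k["frame"][90:290,140:440,::-1].repeat(2,0).repeat(2,1));print(s["time"])
E
```

```text
-0.02 False [ 0.5847 -0.0299  0.222 ] [ 0.01  0.55 -0.81]
0 False [ 0.5856 -0.0094  0.222 ] [-0.18  0.97 -1.23]
0.02 False [0.5866 0.0106 0.222 ] [ 0.46  1.74 -0.54]
0.034 False [0.5873 0.0246 0.222 ] [-0.26  1.42 -0.11]
0.041 False [0.5876 0.0314 0.222 ] [-0.51  0.39 -0.85]
12.4333
```

View pics/scene3.png

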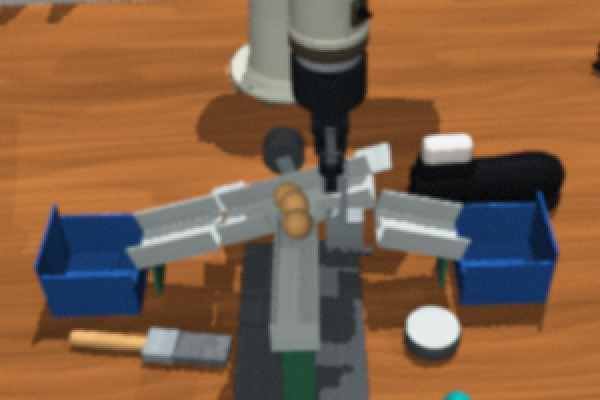

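```bash
python3 - <<'E'
from h import *
from cell import bot
q=quat(int(open("s.txt").read()))
bot.pause(1.5)
p=bot.state()["ee_pos"]
bot.move_linear(p-[*(ey*.006),0],q,vel=.05)
bot.move_linear(w(.075,.03,.33),q)
bot.pause(1)
print(bot.state()["time"])
for n in("scene","top"):
    k=bot.capture(n);W=cloud(k);d=W[...,:2]-P;F=np.stack([d@ex,d@ey,W[...,2]],-1)
    hsv=cv2.cvtColor(k["frame"],cv2.COLOR_RGB2HSV)
    m=(cv2.inRange(hsv,(8,70,90),(22,255,255))>0)&(F[...,2]>.015)&(abs(F[...,0])<.3)&(abs(F[...,1])<.34)
    print(n,m.sum(),np.nanmin(F[m],0).round(3),np.nanmax(F[m],0).round(3))
    y0=90 if n=="scene" else 110; x0=140 if n=="scene" else 190
    cv2.imwrite(f"pics/{n}4.png",k["frame"][y0:y0+200,x0:x0+300,::-1].repeat(2,0).repeat(2,1))
E
```

```text
16.1167
scene 522 [-0.174 -0.317  0.015] [0.298 0.319 0.465]
top 504 [-0.294 -0.32   0.015] [0.221 0.32  0.672]
```

View pics/scene4.png

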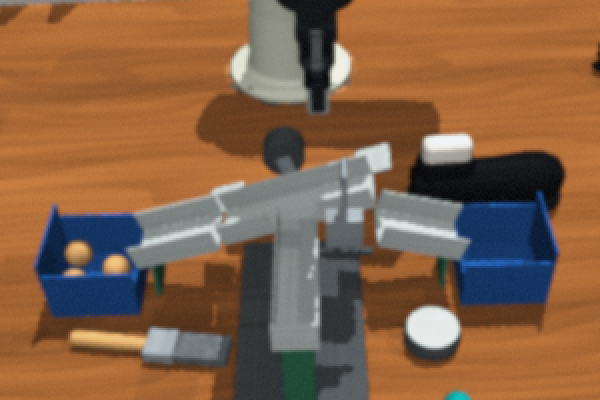

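View pics/top4.png

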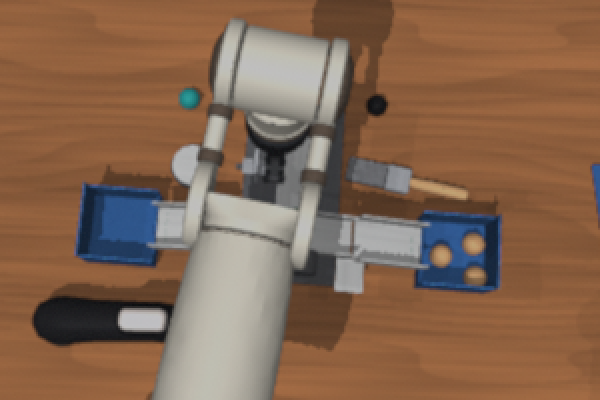

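All three balls lie in the right tray, at top-view pixels (474,243), (441,256) and (475,275). The gate is still tipped, the shoe, tin and brush haven't moved, and the arm is clear.

```bash
python3 - <<'E'
from cell import bot
bot.pause(.5); s=bot.state(); print(s["time"],s["ft_force"],abs(s["joint_vel"]).max()); print(bot.finish_job())
E
```

```text
16.7167 [0.21454011 0.19489134 0.21168263] 0.0022505942481644446
the job is handed in; nothing more can be done
None
```

The job is done and handed in at about 16.7 s: all three wooden balls ran down the right chute into the right tray. The gate started with its right end up. I pressed the right tab down with shut fingers until it fell over to the other side. I then pushed the fin about 50 mm to the left to open the stop slide, and lifted the arm clear.

- **Last pictures:** Both camera views show the three balls resting in the right tray and the gate still tipped left end up. By eye, the shoe, tin and brush are where they were, though the arm partly hides the shoe and tin from above.
- **Forces:** I saw no more than about 2 N in any reading while pressing and pushing. Just before hand-in the force reading was near zero and the arm was still.
- **Failed check:** My colour-and-depth check of the ball positions was unusable because its mask also picked up wood and other surfaces. The ball positions therefore rest on what the two pictures show. I did not measure the final gate angle or the slide position.

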